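Line up the bar pieces by height on the display rail

ROBOT

A 7-joint arm with a two-finger parallel gripper is mounted at the origin on a cart in front of the work surface, level with it; the furniture and walls round the work are solid. World frame = base frame: x ahead of the robot, y to its left, z up, the work surface at z = 0. Lengths are in m, angles in degrees, forces in N, time in s.
With the tool pointing down it reaches from about 0.425 to 0.875 m from the base axis. Payload 4.7 kg.
Tool frame: the origin (TCP) lies between the finger pads; the fingertips stand 22 mm ahead of it and the grasp point (between the pads) lies 3 mm ahead of it (env.tip_reach is the distance from the TCP to the fingertips, in m); z points along the fingers, y is the line along which they close (so a half turn about z gives the same grasp; the last joint's range is limited). The gripper opens to 87 mm and grips with 3 to 60 N. Pads are 19 mm wide; open, the fingers measure 117 mm over their backs; the gripper's body (75 mm by 190 mm) begins 51 mm behind the grasp point.
Start: joints at [77.642, 18.392, -4.016, 83.108, 1.295, 78.541, -3.26], TCP at [0.148, -0.633, 0.245] pointing down, gripper open.
Joint ranges: [-163.93, 163.93], [-17.29, 119.83], [-79.2, 71.16], [3.27, 140.29], [-89.18, 269.18], [5.43, 117.66], [-154.24, 154.24]. Speed limits (degrees/s): [147.25, 147.25, 180, 180, 180, 180, 180].

INTERFACE

Orientations are given as [roll, pitch, yaw] about the fixed x, y, z axes, in that order (R = Rz(yaw) Ry(pitch) Rx(roll)).
In Python, from cell import env gives the robot as it stands.
- The arm moves only by the shell command python3 -m creep 'ROWS' [FORCE]. ROWS is JSON, one flat list of numbers, 7 for each row, row after row: the finger opening in mm, from 0 to 87, then the shift along the tool's x, y, z in units of 30 mm (1.0 is 30 mm), then the turn, a rotation vector about the tool's x, y, z in units of 6 degrees (1.0 is 6 degrees). A call has 1 to 12 rows; each row is the pose to reach, as a shift and turn from the pose commanded when the call began, along the tool's axes at that moment; what a row does not reach only later rows make up. A row lasts 1/10 s, in which the tool goes at most 50 mm and 8.59 degrees, less where a joint would pass 70% of its speed; a pose out of reach is approached as far as the arm can. A call with a gripper value outside its range is refused whole. The fingers move at their own pace and stop on an object; FORCE is the grip in N (left out, the last holds). Time passes only in rows, so rows that repeat a pose let the fingers close. It gives the time, the measured TCP pose, the force, the opening and the grip force at its end, in the units of the state.
- env.get_obs(): the state, without advancing time (a new reading comes with each control period).
- env.read_camera(name): name is "side" or "top"; returns a dict with "color" (480x640x3 uint8, red, green, blue), "depth" (480x640 float32, m along the optical axis (not along the pixel's ray), 0 where there is no reading), "fovy" (degrees; the focal length in pixels is half the picture's height over the tangent of half this angle, whatever the lens; pixels are square), "cx", "cy" (the principal point, pixels), "R" (3x3) and "t" (3): a world point X has camera coordinates R X + t. Camera axes: x right, y down, z forward; pixel columns grow to the right and rows downward; lengths in m; the calibration is good to about 2 mm. A picture is of the moment at which its call begins.
- env.sign_off(): hands the job in; it is judged then, once.
The state is a dict: "time_s": time; "qpos": joint angles; "joint_velocities": joint speeds; "effort": joint torques, N m; "tool_pos": TCP position; "tool_rot": TCP orientation; "force": force on the tool from outside, world axes, zero at the start; "wrist_torque": the same for the moment, N m; "grip_width": finger opening in m; "grasp_force": force on a finger pad.
Only numpy, scipy, OpenCV 4.12 (cv2) and the standard library are available. Lean on these libraries where they do the work, as an engineer would, in place of code of your own. Each camera call takes 0.05 s, during which the arm holds its last target. There are 200 camera calls.

TASK

Set out the bar pieces for the opening check: stand the drinks can, the jigger, the tap nozzle and the blue bottle cap on the wooden display rail in order of height, one centred on each round mark, the tallest on the mark next to the red end block and the shortest at the white end. Leave them all upright and at rest.

Things in the scene. Friction and masses are not known exactly. Their poses are not given: they have to be found in the camera images.
- soda_can_mid (a point): The tallest piece: a printed tan and red drinks can, standing upright, 134 mm high, 53 mm in diameter, under 0.2 kg; this point is its centre, half-way up. Its z axis points up along its length; it is round, so its yaw does not matter.
- jigger_mid (a point): The second tallest: a pale double-coned bar jigger standing upright, 87 mm high, 45 mm across at both rims; it can be gripped across 45 mm, best near the upper rim, about 70 mm up; about 0.1 kg; this point is its centre, half-way up. Its z axis points up along its length; it is round, so its yaw does not matter.
- nozzle_mid (a point): The third tallest: a chromed tap nozzle standing on its flange, 62 mm high; flange 29 mm in diameter and 11 mm thick, above 14 mm a plain tube 18 mm in diameter by which to grip it; under 0.1 kg; this point is its centre, half-way up. Its z axis points up along its length; it is round, so its yaw does not matter.
- bottle_cap_mid (a point): The shortest: a blue plastic bottle cap lying rim down, 31 mm in diameter, 14 mm high, about 15 g; this point is its centre, half-way up. Its z axis points up along its length; it is round, so its yaw does not matter.
- red_end: Small red block, fixed on one end of the wooden display rail, 66 mm across the rail, 22 mm along it, 14 mm high, its top 26 mm above the counter; origin at the centre of its underside, 55 mm from the centre of the nearest mark. It is at either end (a like white block at the other) and shows where the tallest piece goes.
- mark_a: Round dark mark with a thin white ring, 58 mm in diameter, 2 mm thick, fixed on the wooden rail, at one end of the row. Its top is 14 mm above the counter. Origin at the centre of its underside; y axis along the rail, x across it, away from the robot. Marks a, b, c, d are alike, in this order in a straight row, 80 mm from centre to centre.
- mark_b: Round dark mark with a thin white ring, 58 mm in diameter, 2 mm thick, fixed on the wooden rail, beside mark_a. Its top is 14 mm above the counter. Origin at the centre of its underside; y axis along the rail, x across it, away from the robot. The rail is a fixed board 72 mm wide, 380 mm long, 12 mm high.
- mark_c: Round dark mark with a thin white ring, 58 mm in diameter, 2 mm thick, fixed on the wooden rail, beside mark_b, on its side away from mark_a. Its top is 14 mm above the counter. Origin at the centre of its underside; y axis along the rail, x across it, away from the robot. The four pieces start in any order on a black mat, 4 mm thick, in front of the rail, some 105 mm apart, two pens lying between them.
- mark_d: Round dark mark with a thin white ring, 58 mm in diameter, 2 mm thick, fixed on the wooden rail, at the other end of the row from mark_a. Its top is 14 mm above the counter. Origin at the centre of its underside; y axis along the rail, x across it, away from the robot. Either a or d is next to the red block. A coffee machine taller than 0.4 m fills the counter from about 30 mm left of the mat (+y): come round it close to the robot.
Mind the look-alikes: they are no part of the job. Leave any green or yellow look-alike of the part that bears bottle_cap_mid alone.

How it is judged (in metres and radians):
At the end, for the whole second after the job is handed in: Counted from the red end block, the can, the jigger, the nozzle and the bottle cap stand in this order on the four marks, each within 13 mm of its mark's centre, upright within 0.1 rad, resting on the mark (height within 4 mm), at rest and released (((horizontal distance between red_end and mark_a below 0.08 m and horizontal distance between soda_can_mid and mark_a below 0.013 m and horizontal distance between jigger_mid and mark_b below 0.013 m and horizontal distance between nozzle_mid and mark_c below 0.013 m and horizontal distance between bottle_cap_mid and mark_d below 0.013 m) or (horizontal distance between red_end and mark_d below 0.08 m and horizontal distance between soda_can_mid and mark_d below 0.013 m and horizontal distance between jigger_mid and mark_c below 0.013 m and horizontal distance between nozzle_mid and mark_b below 0.013 m and horizontal distance between bottle_cap_mid and mark_a below 0.013 m)) and angle between each of soda_can_mid, jigger_mid, nozzle_mid, bottle_cap_mid's own z axis and vertical below 0.1 rad and height (world z) of soda_can_mid between 0.077 and 0.085 m and linear speed of each of soda_can, jigger, nozzle, bottle_cap below 0.02 m/s and height (world z) of jigger_mid between 0.0535 and 0.0615 m and height (world z) of nozzle_mid between 0.041 and 0.049 m and height (world z) of bottle_cap_mid between 0.017 and 0.025 m); the robot touches nothing.
It also fails if it takes over 96 s, if anything falls off the work surface, if the arm or the gripper's body presses on something with over 40 N, if the wrist force passes 120 N, or if a joint passes its speed limit or range.

## Working session

There is one attempt and no reset: what is moved stays moved. The work goes in short steps, Python scripts to look and compute and a shell command to move; the robot and the scene stay as the last step left them, time stands still between calls to the robot, and variables do not carry over. Pictures are saved under pics/ and viewed, at most 14 in all, crops included, and the job is handed in when it is done.

```bash
ls; mkdir -p pics
python3 - <<'E'
from cell import env
import cv2,numpy as np
for n in("top","side"):
    c=env.read_camera(n); cv2.imwrite(f"pics/{n}0.png",c["color"][:,:,::-1]); np.savez(f"{n}0.npz",**c)
    print(n,c["fovy"],c["cx"],c["cy"],np.round(c["R"],4).tolist(),np.round(c["t"],4))
o=env.get_obs();print({k:np.round(v,3) for k,v in o.items()},env.tip_reach)
E
```

```text
pics
top 49.920287260576984 299.68038333879304 229.04015737589395 [[0.0269, -0.9991, 0.0322], [-0.9976, -0.0289, -0.0632], [0.0641, -0.0305, -0.9975]] [-0.3107  0.5083  0.8974]
side 52.40872112588618 319.3674114956074 243.83655249823744 [[0.9632, -0.2687, -0.0072], [-0.1456, -0.4988, -0.8544], [0.226, 0.824, -0.5195]] [-0.5891  0.007   1.0266]
{'time_s': np.float64(0.1), 'qpos': array([77.641, 18.435, -4.017, 83.167,  1.292, 78.542, -3.259]), 'joint_velocities': array([-0.083, -0.008,  0.028, -0.06 ,  0.068, -0.071,  0.074]), 'effort': array([-0.0000e+00, -4.9257e+01, -4.0600e-01, -3.1340e+01, -6.4000e-02,
        3.9000e-02,  0.0000e+00]), 'tool_pos': array([ 0.148, -0.632,  0.244]), 'tool_rot': array([-1.79901e+02,  2.00000e-03,  1.31700e+01]), 'force': array([ 1.092,  0.139, -0.159]), 'wrist_torque': array([0.004, 0.037, 0.013]), 'grasp_force': np.float64(0.0), 'grip_width': np.float64(0.087)} 0.022
```

View pics/top0.png

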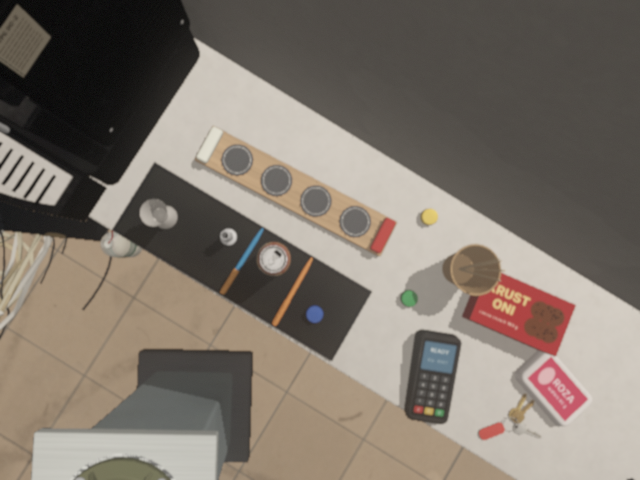

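View pics/side0.png

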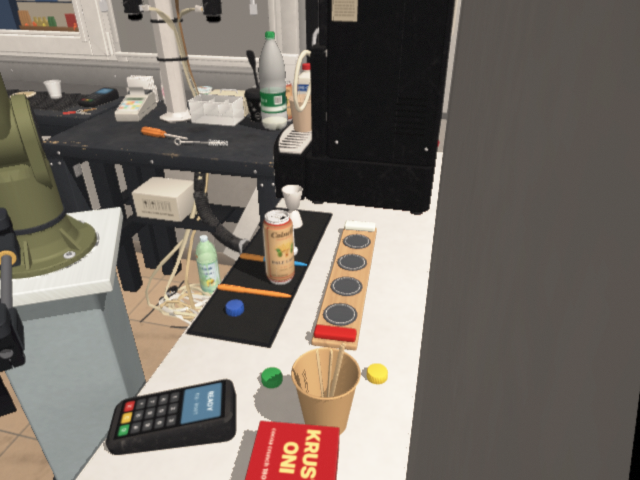

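The top view shows, in order along the mat, the jigger (158,213), nozzle (229,236), can (273,259) and blue cap (315,314). The marks run from (237,158) to (355,221), with the red block at (383,235). The cap look-alikes are green (409,298) and yellow (430,216). The side view agrees: the blue cap is at (235,307).

Candidates for the cap are blue (315,314), green (409,298) and yellow (430,216), so I choose blue. The can could be mistaken for the brown cup (475,270). The jigger and nozzle have no rivals on the mat.

```bash
cat > h.py <<'E'
import numpy as np,cv2
def load(n): return dict(np.load(n+".npz"))
def ray(c,u,v):
    f=240/np.tan(np.radians(float(c["fovy"])/2)); d=c["R"].T@np.array([(u-c["cx"])/f,(v-c["cy"])/f,1]); return -c["R"].T@c["t"],d/np.linalg.norm(d)
def plane(c,u,v,z):
    o,d=ray(c,u,v); return o+d*(z-o[2])/d[2]
def proj(c,X):
    f=240/np.tan(np.radians(float(c["fovy"])/2)); p=c["R"]@X+c["t"]; return np.array([f*p[0]/p[2]+c["cx"],f*p[1]/p[2]+c["cy"]])
def cloud(c):
    f=240/np.tan(np.radians(float(c["fovy"])/2)); v,u=np.mgrid[:480,:640]; d=c["depth"]
    return (np.stack([(u-c["cx"])/f*d,(v-c["cy"])/f*d,d],-1)-c["t"])@c["R"]
E
python3 - <<'E'
from h import *
c=load("top0"); s=load("side0")
P=cloud(c)
im=c["color"]; hsv=cv2.cvtColor(im,cv2.COLOR_RGB2HSV)
def blob(m,z,box,nm,cam=c):
    u0,v0,u1,v1=box; k=np.zeros_like(m,np.uint8); k[v0:v1,u0:u1]=m[v0:v1,u0:u1]
    n,l,st,ce=cv2.connectedComponentsWithStats(k); i=1+np.argmax(st[1:,4])
    cs,_=cv2.findContours((l==i).astype(np.uint8),0,2); e=cv2.minEnclosingCircle(cs[0]); h=cv2.minAreaRect(cs[0])
    p=plane(cam,*ce[i],z); print(nm,st[i,4],ce[i].round(1),np.round(p,4),np.round(e[1],1),np.round(h[0],1),np.round(plane(cam,*h[0],z)[:2],4)); return p
dark=(hsv[...,2]<115)&(hsv[...,1]<70)
M=[blob(dark,.014,(u-20,v-20,u+21,v+21),"mark") for u,v in((237,158),(276,180),(316,201),(355,221))]
d=M[3]-M[0]; print("pitch",np.linalg.norm(d)/3,"yaw",np.degrees(np.arctan2(-d[0],d[1])),np.degrees(np.arctan2(d[1],d[0])))
blob((hsv[...,0]>105)&(hsv[...,0]<130)&(hsv[...,1]>120),.018,(290,290,340,340),"cap")
for nm,b,z in(("can",(245,235,300,285),.138),("jig",(130,190,185,235),.091),("noz",(210,220,245,255),.066)):
    u0,v0,u1,v1=b; Q=P[v0:v1,u0:u1].reshape(-1,3); Q=Q[(np.abs(Q[:,2]-z)<.012)]
    print(nm,len(Q),np.median(Q,0).round(4),((Q.max(0)+Q.min(0))/2).round(4),np.ptp(Q,0).round(3))
# machine: points above 0.1 near
for zlo,zhi in((.05,.2),(.2,.3),(.3,.6)):
    Q=P[:300,:300].reshape(-1,3);Q=Q[(Q[:,2]>zlo)&(Q[:,2]<zhi)&(Q[:,1]>.0)]
    print("machine",zlo,len(Q),Q.min(0).round(3),Q.max(0).round(3))
cr=lambda I,a,b,w,h,k:cv2.resize(I[b:b+h,a:a+w],None,fx=k,fy=k,interpolation=cv2.INTER_CUBIC)
cv2.imwrite("pics/crop1.png",cr(im,110,130,290,210,2.7)[:,:,::-1])
cv2.imwrite("pics/crop2.png",cr(s["color"],190,170,200,190,3)[:,:,::-1])
E
```

```text
mark 409 [236.8 159.4] [ 0.6397 -0.1798  0.014 ] 11.6 [236.5 159.5] [ 0.6395 -0.1793]
mark 410 [276.1 179.9] [ 0.6047 -0.2518  0.014 ] 11.5 [276. 180.] [ 0.6046 -0.2515]
mark 406 [315.4 200.5] [ 0.5696 -0.3237  0.014 ] 11.5 [315.  200.5] [ 0.5696 -0.3229]
mark 404 [355.  221.1] [ 0.5345 -0.3959  0.014 ] 11.4 [355.  221.2] [ 0.5344 -0.3959]
pitch 0.08011837853554156 yaw 154.0386891272329 -115.9613108727671
cap 4 [316.5 313.8] [ 0.3676 -0.3303  0.018 ] 1.1 [316.5 314. ] [ 0.3671 -0.3304]
can 782 [ 0.4617 -0.2527  0.1345] [ 0.4618 -0.2534  0.1344] [0.05  0.049 0.017]
jig 193 [ 0.5359 -0.0425  0.0871] [ 0.5317 -0.0544  0.0869] [0.043 0.044 0.016]
noz 51 [ 0.4999 -0.1692  0.0649] [ 0.4994 -0.1686  0.0614] [0.015 0.015 0.014]
machine 0.05 7884 [0.52 0.   0.05] [0.673 0.204 0.2  ]
machine 0.2 1437 [0.598 0.    0.2  ] [0.656 0.108 0.3  ]
machine 0.3 3194 [0.598 0.    0.3  ] [0.651 0.052 0.46 ]
```

View pics/crop1.png

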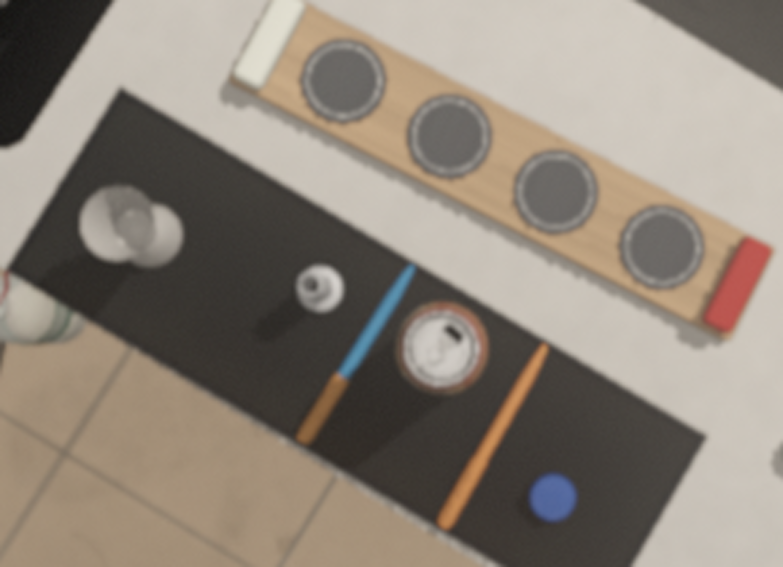

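View pics/crop2.png

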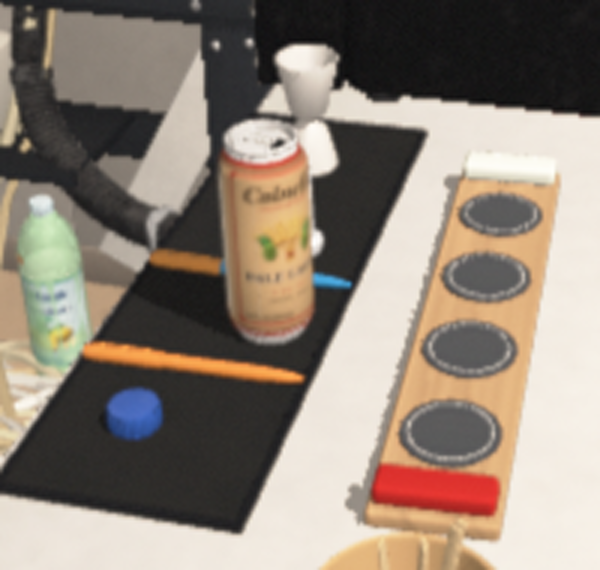

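The crops confirm the blue cap at (315,314). The jigger's upper rim is at (154,213) and the nozzle top at (226,235). The jigger and nozzle are clear of the pens, and the red end is at the fourth mark (355,221).

```bash
cat > go.py <<'E'
import sys,numpy as np
from cell import env
from scipy.spatial.transform import Rotation as Ro
x,y,z,yaw=map(float,sys.argv[1:5]); o=env.get_obs()
R0=Ro.from_euler("xyz",o["tool_rot"],degrees=True); R1=Ro.from_euler("xyz",[180,0,yaw],degrees=True)
d=R0.inv().apply(np.array([x,y,z])-o["tool_pos"])
print("units",(d/.03).round(3),((R0.inv()*R1).as_rotvec(degrees=True)/6).round(2),"dist",np.linalg.norm(d).round(3))
E
python3 - <<'E'
from h import *
c=load("top0"); s=load("side0"); im=c["color"].astype(int); si=s["color"].astype(int)
e=np.array([-.4386,-.8987]); n=np.array([.8987,-.4386])
def cen(m,box):
    k=np.zeros(m.shape,np.uint8);u0,v0,u1,v1=box;k[v0:v1,u0:u1]=m[v0:v1,u0:u1]
    _,l,st,ce=cv2.connectedComponentsWithStats(k);i=1+np.argmax(st[1:,4]);return ce[i],st[i]
for cam,I,b in((c,im,(295,295,335,335)),(s,si,(215,290,255,325))):
    ce,st=cen(I[...,2]-I[...,0]>40,b); p=plane(cam,*ce,.014); print("cap",ce,st,p.round(4))
for nm,a,z1,b,z2 in(("noz",(225.6,235.2),.066,(229.5,237.5),.013),("jig",(153.7,213),.091,(165.7,217),.004)):
    print(nm,plane(c,*a,z1).round(4),plane(c,*b,z2).round(4))
# bright masks of tall pieces on mat
for nm,b in(("noz",(212,222,246,252)),("jig",(132,192,185,238))):
    ce,st=cen(im.min(-1)>95,b); print(nm,ce,st)
P=cloud(c)[:260,:300].reshape(-1,3); P=P[(P[:,2]>.03)&(P[:,2]<.7)]
E=P[:,:2]@e; N=P[:,:2]@n
J=np.array([.533,-.048]); print("jig e,n",J@e,J@n)
for z in np.arange(.05,.5,.05):
    m=(abs(P[:,2]-z)<.025)&(E<J@e-.04)
    if m.any(): print(z.round(2),m.sum(),"e max",np.percentile(E[m],[95,99,100]).round(3),"n min/max",np.percentile(N[m],[0,5,100]).round(3))
E
python3 go.py .39 -.36 .25 64
```

```text
cap [314.35714286 313.875     ] [307 306  16  17 224] [ 0.3669 -0.3268  0.014 ]
cap [234.41791045 307.48134328] [225 299  19  18 268] [ 0.3688 -0.3341  0.014 ]
noz [ 0.4999 -0.1705  0.066 ] [ 0.4985 -0.1716  0.013 ]
jig [ 0.5316 -0.0551  0.091 ] [ 0.5326 -0.0549  0.004 ]
noz [228.45228216 236.26970954] [220 228  18  18 241]
jig [157.54299176 213.94464075] [139 200  39  28 849]
jig e,n -0.1906362 0.5000599000000001
0.05 2558 e max [-0.261 -0.237 -0.231] n min/max [0.428 0.451 0.821]
0.1 5313 e max [-0.268 -0.24  -0.231] n min/max [0.409 0.424 0.822]
0.15 5788 e max [-0.266 -0.239 -0.231] n min/max [0.412 0.437 0.822]
0.2 2898 e max [-0.266 -0.237 -0.231] n min/max [0.527 0.54  0.818]
0.25 3267 e max [-0.267 -0.266 -0.265] n min/max [0.509 0.534 0.784]
0.3 3546 e max [-0.271 -0.269 -0.266] n min/max [0.526 0.537 0.755]
0.35 4374 e max [-0.273 -0.272 -0.269] n min/max [0.525 0.531 0.723]
0.4 3513 e max [-0.276 -0.275 -0.273] n min/max [0.542 0.552 0.692]
0.45 2693 e max [-0.277 -0.276 -0.276] n min/max [0.561 0.571 0.66 ]
units [ 9.926 -7.005 -0.202] [-0.02 -0.01 -8.47] dist 0.365
```

```bash
python3 -m creep '[60,9.42,-8.21,0,0,0,-8.47, 60,9.42,-8.21,0,0,0,-8.47, 60,9.42,-8.21,0,0,0,-8.47, 60,9.42,-8.21,0,0,0,-8.47, 60,9.42,-8.21,0,0,0,-8.47, 60,9.42,-8.21,0,0,0,-8.47, 60,9.42,-8.21,0,0,0,-8.47, 60,9.42,-8.21,0,0,0,-8.47, 60,9.42,-8.21,0,0,0,-8.47, 60,9.42,-8.21,0,0,0,-8.47, 60,9.42,-8.21,0,0,0,-8.47, 60,9.42,-8.21,0,0,0,-8.47]' 10; python3 go.py .367 -.328 .029 64
```

```text
time_s: 1.3
tool_pos: [0.366, -0.3301, 0.2443]
tool_rot: [-180.0, 0.0, 63.8]
force: [-0.1, 0.2, -0.1]
grip_width: 0.0599
grasp_force: 0.0
units [7.800e-02 3.000e-03 7.177e+00] [-0.    0.   -0.03] dist 0.215
```

```bash
python3 -m creep '[60,0.08,0,2,0,0,0, 60,0.08,0,4,0,0,0, 60,0.08,0,5.5,0,0,0, 60,0.08,0,6.5,0,0,0, 60,0.08,0,7.18,0,0,0, 60,0.08,0,7.18,0,0,0, 45,0.08,0,7.18,0,0,0, 30,0.08,0,7.18,0,0,0, 20,0.08,0,7.18,0,0,0, 20,0.08,0,7.18,0,0,0, 20,0.08,0,7.18,0,0,0, 20,0.08,0,7.18,0,0,0]' 10;python3 -m creep '[20,0,0,0,0,0,0,20,0,0,0,0,0,0,20,0,0,-1,0,0,0,20,0,0,-2,0,0,0,20,0,0,-3.5,0,0,0,20,0,0,-5,0,0,0,20,0,0,-6,0,0,0,20,0,0,-6,0,0,0]'; python3 go.py .640 -.180 .22 64
python3 - <<'E'
from cell import env
import cv2
s=env.read_camera("side")["color"];cv2.imwrite("pics/s1.png",s[:,:,::-1])
E
```

```text
time_s: 2.5
tool_pos: [0.3681, -0.3267, 0.0293]
tool_rot: [180.0, 0.0, 64.0]
force: [-0.0, -0.3, 1.2]
grip_width: 0.0304
grasp_force: 10.0
time_s: 3.3
tool_pos: [0.3705, -0.3283, 0.2142]
tool_rot: [179.5, 0.2, 64.0]
force: [0.5, -1.1, -0.4]
grip_width: 0.0304
grasp_force: 10.0
units [ 8.38   5.908 -0.171] [ 0.08  0.03 -0.  ] dist 0.308
```

View pics/s1.png

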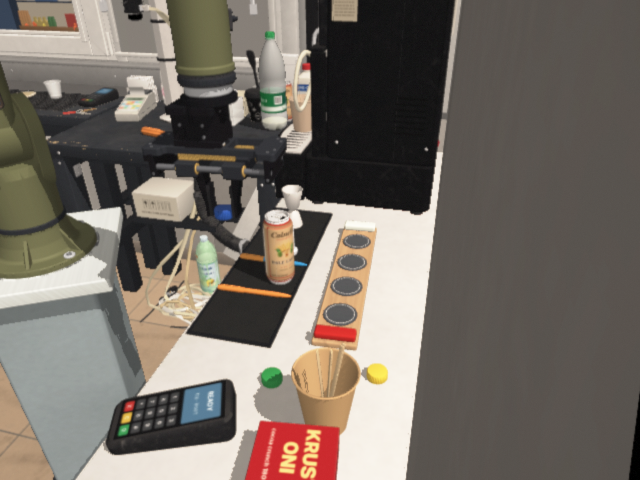

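The cap is held at (224,213).

```bash
python3 -m creep '[20,8.38,5.91,-0.2,0.08,0.03,0,20,8.38,5.91,-0.2,0.08,0.03,0,20,8.38,5.91,-0.2,0.08,0.03,0,20,8.38,5.91,-0.2,0.08,0.03,0,20,8.38,5.91,-0.2,0.08,0.03,0,20,8.38,5.91,-0.2,0.08,0.03,0,20,8.38,5.91,-0.2,0.08,0.03,0,20,8.38,5.91,-0.2,0.08,0.03,0,20,8.38,5.91,-0.2,0.08,0.03,0,20,8.38,5.91,-0.2,0.08,0.03,0,20,8.38,5.91,-0.2,0.08,0.03,0]';  python3 go.py .640 -.180 .04 64
```

```text
time_s: 4.45
tool_pos: [0.6366, -0.1803, 0.2153]
tool_rot: [-179.5, -0.1, 63.8]
force: [-0.2, 0.6, -0.0]
grip_width: 0.0303
grasp_force: 10.0
units [0.048 0.146 5.842] [-0.08 -0.02 -0.03] dist 0.175
```

```bash
python3 -m creep '[20,0.05,0.1,1.5,-0.05,0,0,20,0.05,0.1,3,-0.05,0,0,20,0.05,0.1,4.5,-0.05,0,0,20,0.05,0.1,5.3,-0.05,0,0,20,0.05,0.1,5.5,-0.05,0,0,20,0.05,0.1,5.5,-0.05,0,0,20,0.05,0.1,5.5,-0.05,0,0]';  python3 go.py .640 -.180 .039 64
```

```text
time_s: 5.15
tool_pos: [0.6413, -0.178, 0.0524]
tool_rot: [180.0, -0.2, 63.9]
force: [0.5, 0.0, 0.6]
grip_width: 0.0304
grasp_force: 10.0
units [-0.082 -0.011  0.446] [ 0.   -0.03 -0.01] dist 0.014
```

```bash
python3 -m creep '[20,-0.06,0,0.25,0,0,0,20,-0.06,0,0.43,0,0,0,20,-0.06,0,0.43,0,0,0,20,-0.06,0,0.43,0,0,0,60,-0.06,0,0.43,0,0,0,60,-0.06,0,0.43,0,0,0,60,-0.06,0,0.43,0,0,0,60,-0.06,0,0.43,0,0,0,60,-0.06,0,-1,0,0,0,60,-0.06,0,-2.5,0,0,0,60,-0.06,0,-4,0,0,0,60,-0.06,0,-5.5,0,0,0]';  python3 go.py .499 -.171 .22 64
```

```text
time_s: 6.35
tool_pos: [0.6392, -0.1793, 0.2168]
tool_rot: [-179.8, -0.2, 64.0]
force: [1.1, 0.4, -0.0]
grip_width: 0.06
grasp_force: 0.0
units [-1.798 -4.322 -0.098] [-0.03 -0.03  0.  ] dist 0.14
```

```bash
python3 -m creep '[60,-1.8,-4.32,-0.1,0,0,0,60,-1.8,-4.32,-0.1,0,0,0,60,-1.8,-4.32,-0.1,0,0,0,60,-1.8,-4.32,-0.1,0,0,0,60,-1.8,-4.32,-0.1,0,0,0,60,-1.8,-4.32,-0.1,0,0,0]';  python3 go.py .499 -.171 .051 64
python3 - <<'E'
from cell import env
import cv2,numpy as np
from h import *
c=env.read_camera("top");s=env.read_camera("side");np.savez("side1.npz",**s)
a=c["color"][110:330,130:400];b=s["color"][160:340,200:420]
k=cv2.resize(b,(672,550)); cv2.imwrite("pics/s2.png",k[:,:,::-1])
E
```

```text
time_s: 6.95
tool_pos: [0.5005, -0.1712, 0.2188]
tool_rot: [-179.9, -0.2, 64.0]
force: [-0.1, 0.5, -1.2]
grip_width: 0.06
grasp_force: 0.0
units [-0.037 -0.039  5.592] [-0.02 -0.04  0.  ] dist 0.168
```

View pics/s2.png

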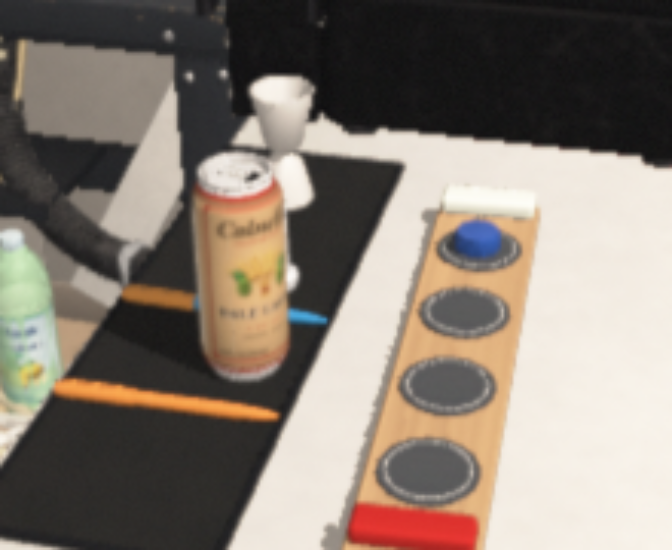

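The blue cap sits centred on the white-end mark (crop 477,240). The nozzle is mostly hidden behind the can.

```bash
python3 -m creep '[60,-0.04,-0.03,1.5,0,0,0,60,-0.04,-0.03,3,0,0,0,60,-0.04,-0.03,4.5,0,0,0,60,-0.04,-0.03,5.3,0,0,0,60,-0.04,-0.03,5.6,0,0,0,60,-0.04,-0.03,5.6,0,0,0,40,-0.04,-0.03,5.6,0,0,0,25,-0.04,-0.03,5.6,0,0,0,10,-0.04,-0.03,5.6,0,0,0,10,-0.04,-0.03,5.6,0,0,0,10,-0.04,-0.03,5.6,0,0,0,10,-0.04,-0.03,5.6,0,0,0]' 10
python3 -m creep '[10,0,0,0,0,0,0,10,0,0,0,0,0,0,10,0,0,-1,0,0,0,10,0,0,-2,0,0,0,10,0,0,-3.5,0,0,0,10,0,0,-5,0,0,0,10,0,0,-6,0,0,0,10,0,0,-6,0,0,0]'; python3 go.py .605 -.252 .23 64
python3 - <<'E'
from cell import env
import cv2
s=env.read_camera("side")["color"][100:300,160:380];cv2.imwrite("pics/s3.png",cv2.resize(s,(660,600))[:,:,::-1])
E
```

```text
time_s: 8.25
tool_pos: [0.4979, -0.1714, 0.0506]
tool_rot: [-179.9, -0.2, 64.0]
force: [0.1, 0.2, 0.8]
grip_width: 0.0198
grasp_force: 0.2
time_s: 9.05
tool_pos: [0.5006, -0.1726, 0.2352]
tool_rot: [179.7, -0.2, 64.0]
force: [0.9, -0.8, -0.8]
grip_width: 0.0167
grasp_force: 10.0
units [-0.852  4.287  0.194] [ 0.05 -0.03 -0.  ] dist 0.131
```

View pics/s3.png

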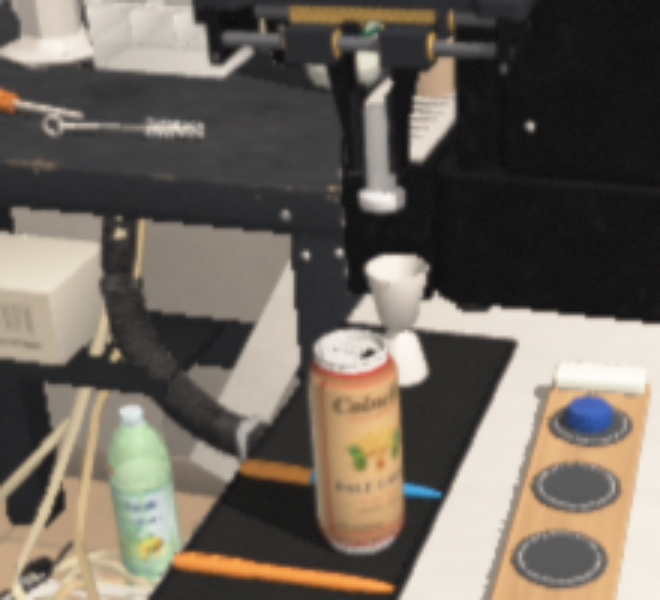

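The nozzle is held between the fingers, flange at crop (382,200) and tube at (380,140). I'll check its offset from the tool axis.

```bash
python3 - <<'E'
from h import *
s=load("side1")
for (u,v),z in (((382,200),.193),((380,140),.22)):
    p=plane(s,160+u/3,100+v/3,z); d=p[:2]-[.5006,-.1726]; print(p.round(4),"e",d@[-.4386,-.8987],"n",d@[.8987,-.4386])
for z in (.193,.25): print(np.round((proj(s,np.array([.5006,-.1726,z]))-[160,100])*3,1))
E
python3 -m creep '[10,-0.85,4.28,0.2,0.05,0,0,10,-0.85,4.28,0.2,0.05,0,0,10,-0.85,4.28,0.2,0.05,0,0,10,-0.85,4.28,0.2,0.05,0,0,10,-0.85,4.28,0.2,0.05,0,0,10,-0.85,4.28,0.2,0.05,0,0,10,-0.85,4.28,0.2,0.05,0,0]';  python3 go.py .605 -.252 .061 64
```

```text
[ 0.5019 -0.1802  0.193 ] e 0.006283148719866445 n 0.004558466203726389
[ 0.5084 -0.1502  0.22  ] e -0.023515861418988572 n -0.002794196379460933
[377.2 195.6]
[373.  105.5]
time_s: 9.8
tool_pos: [0.6016, -0.2501, 0.224]
tool_rot: [-179.5, -0.2, 64.1]
force: [0.0, -1.1, -0.4]
grip_width: 0.0165
grasp_force: 10.0
units [-0.021  0.176  5.43 ] [-0.08 -0.03  0.01] dist 0.163
```

```bash
python3 -m creep '[10,0,0.12,1.5,-0.05,0,0,10,0,0.12,3,-0.05,0,0,10,0,0.12,4.3,-0.05,0,0,10,0,0.12,5,-0.05,0,0,10,0,0.12,5,-0.05,0,0,10,0,0.12,5,-0.05,0,0,10,0,0.12,5,-0.05,0,0]';  python3 go.py .605 -.252 .061 64
python3 - <<'E'
from cell import env
import cv2
s=env.read_camera("side")["color"][170:320,270:420];cv2.imwrite("pics/s4.png",cv2.resize(s,(600,600),interpolation=2)[:,:,::-1])
E
```

```text
time_s: 10.5
tool_pos: [0.606, -0.2521, 0.0765]
tool_rot: [179.9, -0.2, 64.0]
force: [0.5, -0.2, 0.3]
grip_width: 0.0167
grasp_force: 10.0
units [-0.012 -0.032  0.516] [ 0.01 -0.03 -0.  ] dist 0.016
```

View pics/s4.png

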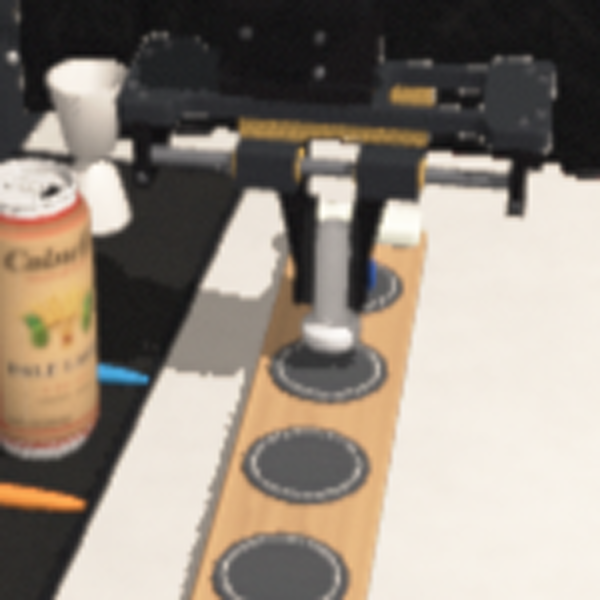

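The nozzle is upright about 15 mm above mark 2, with its flange at crop (330,335). I'll lower it and release.

```bash
python3 -m creep '[10,0,0,0.25,0,0,0,10,0,0,0.45,0,0,0,10,0,0,0.52,0,0,0,10,0,0,0.52,0,0,0,10,0,0,0.52,0,0,0,30,0,0,0.52,0,0,0,50,0,0,0.52,0,0,0,50,0,0,0.52,0,0,0,50,0,0,0.52,0,0,0,50,0,0,-1,0,0,0,50,0,0,-3,0,0,0,50,0,0,-5,0,0,0]';python3 -m creep '[70,0,0,-0.5,0,0,0,70,0,0,-0.5,0,0,0]';  python3 go.py .532 -.055 .25 64
```

```text
time_s: 11.75
tool_pos: [0.6043, -0.2521, 0.2048]
tool_rot: [-179.7, -0.2, 64.0]
force: [1.3, -0.5, -0.2]
grip_width: 0.0493
grasp_force: 0.0
time_s: 11.95
tool_pos: [0.6065, -0.2528, 0.2223]
tool_rot: [179.8, -0.2, 64.0]
force: [1.0, -0.4, -0.4]
grip_width: 0.0594
grasp_force: 0.0
units [ 4.84  -5.121 -0.923] [ 0.03 -0.03 -0.  ] dist 0.213
```

```bash
python3 -m creep '[80,4.84,-5.1,-0.5,0,0,0,80,4.84,-5.1,-0.5,0,0,0,80,4.84,-5.1,-0.5,0,0,0,80,4.84,-5.1,-0.5,0,0,0,80,4.84,-5.1,-0.5,0,0,0,80,4.84,-5.1,-0.5,0,0,0,80,4.84,-5.1,-0.5,0,0,0,80,4.84,-5.1,-0.5,0,0,0]';  python3 go.py .532 -.055 .077 64
python3 - <<'E'
from cell import env
import cv2,numpy as np
from h import *
c=env.read_camera("top");s=env.read_camera("side")
k=np.hstack([cv2.resize(c["color"],(400,300)),cv2.resize(s["color"],(400,300))]);cv2.imwrite("pics/s5.png",k[:,:,::-1])
t0=load("side0"); 
# jigger in side view: rim & base centroid by two-plane rays (from initial picture)
for (u,v),z in(((291,190),.091),((294.7,226),.004)): print(plane(t0,u,v,z).round(4))
print(proj(t0,np.array([.532,-.055,.091])),proj(t0,np.array([.532,-.055,.004])))
E
```

```text
time_s: 12.75
tool_pos: [0.531, -0.0574, 0.2337]
tool_rot: [-179.7, -0.2, 63.8]
force: [-0.6, -0.2, -0.7]
grip_width: 0.0798
grasp_force: 0.0
units [0.072 0.018 5.224] [-0.04 -0.03 -0.03] dist 0.157
[ 0.5309 -0.0653  0.091 ]
[ 0.5351 -0.0691  0.004 ]
[290.44995209 187.98890967] [291.91691688 223.2549736 ]
```

View pics/s5.png

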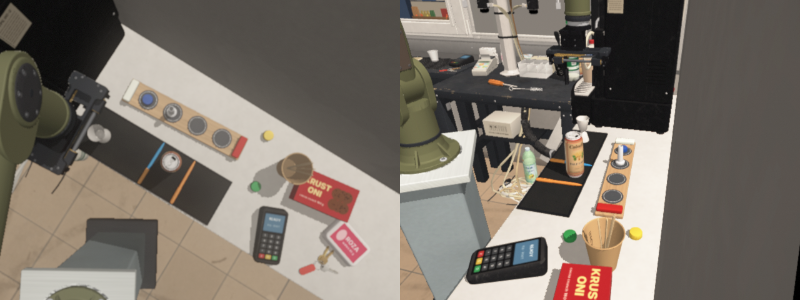

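The nozzle now stands on mark 2, and the gripper is over the jigger with the machine clear to its left.

```bash
python3 -m creep '[80,0.05,0.02,1.5,0,0,0,80,0.05,0.02,3,0,0,0,80,0.05,0.02,4.3,0,0,0,80,0.05,0.02,5,0,0,0,80,0.05,0.02,5.22,0,0,0,80,0.05,0.02,5.22,0,0,0,60,0.05,0.02,5.22,0,0,0,45,0.05,0.02,5.22,0,0,0,35,0.05,0.02,5.22,0,0,0,35,0.05,0.02,5.22,0,0,0,35,0.05,0.02,5.22,0,0,0,35,0.05,0.02,5.22,0,0,0]' 10
python3 -m creep '[35,0,0,0,0,0,0,35,0,0,0,0,0,0,35,0,0,-1,0,0,0,35,0,0,-2,0,0,0,35,0,0,-3.5,0,0,0,35,0,0,-5,0,0,0,35,0,0,-6,0,0,0,35,0,0,-6,0,0,0]'; python3 go.py .570 -.323 .257 64
```

```text
time_s: 14.05
tool_pos: [0.5322, -0.0533, 0.0785]
tool_rot: [-179.9, -0.2, 64.0]
force: [-0.2, 0.2, 1.8]
grip_width: 0.0435
grasp_force: 9.9
time_s: 14.85
tool_pos: [0.5345, -0.0538, 0.2628]
tool_rot: [179.7, -0.3, 64.0]
force: [0.1, -0.4, -0.8]
grip_width: 0.0434
grasp_force: 9.9
units [-7.547  4.997  0.18 ] [ 0.04 -0.04 -0.  ] dist 0.272
```

```bash
python3 -m creep '[35,-7.55,5,0.2,0,0,0,35,-7.55,5,0.2,0,0,0,35,-7.55,5,0.2,0,0,0,35,-7.55,5,0.2,0,0,0,35,-7.55,5,0.2,0,0,0,35,-7.55,5,0.2,0,0,0,35,-7.55,5,0.2,0,0,0,35,-7.55,5,0.2,0,0,0,35,-7.55,5,0.2,0,0,0]'
python3 go.py .570 -.323 .102 64
python3 - <<'E'
from cell import env
import cv2
s=env.read_camera("side")["color"][60:360,220:520];cv2.imwrite("pics/s6.png",cv2.resize(s,(600,600),interpolation=2)[:,:,::-1])
E
```

```text
time_s: 15.75
tool_pos: [0.5679, -0.3209, 0.2504]
tool_rot: [-179.7, -0.2, 64.1]
force: [-0.9, 0.5, -0.5]
grip_width: 0.0434
grasp_force: 9.9
units [-0.054  0.115  4.945] [-0.04 -0.04  0.02] dist 0.148
```

View pics/s6.png

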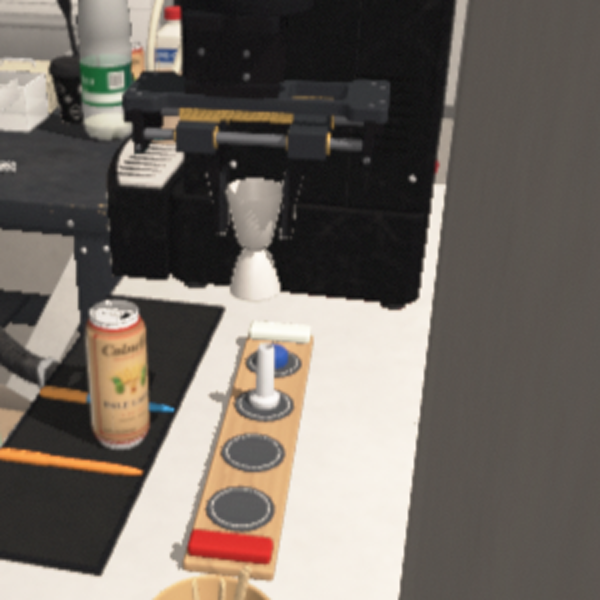

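The jigger is held upright (crop 253,240), and the nozzle stands on its mark at (265,395).

```bash
python3 -m creep '[35,-0.02,0.08,1.5,-0.03,0,0,35,-0.02,0.08,3,-0.03,0,0,35,-0.02,0.08,4,-0.03,0,0,35,-0.02,0.08,4.8,-0.03,0,0,35,-0.02,0.08,4.8,-0.03,0,0,35,-0.02,0.08,4.8,-0.03,0,0,35,-0.02,0.08,4.8,-0.03,0,0]';  python3 go.py .570 -.323 .089 64
```

```text
time_s: 16.5
tool_pos: [0.5708, -0.3242, 0.1094]
tool_rot: [179.8, -0.2, 64.0]
force: [-0.1, -0.4, -0.9]
grip_width: 0.0433
grasp_force: 9.9
units [ 0.022 -0.045  0.68 ] [ 0.03 -0.03  0.01] dist 0.02
```

```bash
python3 -m creep '[35,0,-0.02,0.4,0,0,0,35,0,-0.02,0.6,0,0,0,35,0,-0.02,0.67,0,0,0,35,0,-0.02,0.67,0,0,0,35,0,-0.02,0.67,0,0,0,55,0,-0.02,0.67,0,0,0,80,0,-0.02,0.67,0,0,0,80,0,-0.02,0.67,0,0,0,80,0,-0.02,0.67,0,0,0,80,0,0,-1,0,0,0,80,0,0,-3,0,0,0,80,0,0,-5,0,0,0]';  python3 -m creep '[87,0,0,-0.8,0,0,0,87,0,0,-0.8,0,0,0]';  python3 go.py .462 -.253 .25 64
```

```text
time_s: 17.7
tool_pos: [0.5687, -0.3243, 0.2381]
tool_rot: [-179.9, -0.2, 64.0]
force: [0.4, -0.4, -0.6]
grip_width: 0.0791
grasp_force: 0.0
time_s: 17.9
tool_pos: [0.5712, -0.3252, 0.2662]
tool_rot: [179.5, -0.1, 64.0]
force: [-0.0, -0.5, -0.2]
grip_width: 0.0855
grasp_force: 0.0
units [ 0.566 -4.33   0.505] [ 0.08 -0.02 -0.  ] dist 0.132
```

```bash
python3 -m creep '[87,0.57,-4.33,0.5,0.04,0,0,87,0.57,-4.33,0.5,0.04,0,0,87,0.57,-4.33,0.5,0.04,0,0,87,0.57,-4.33,0.5,0.04,0,0,87,0.57,-4.33,0.5,0.04,0,0,87,0.57,-4.33,0.5,0.04,0,0]';  python3 go.py .462 -.253 .108 64
python3 - <<'E'
from cell import env
import cv2
s=env.read_camera("side")["color"][120:360,200:440];cv2.imwrite("pics/s7.png",cv2.resize(s,(600,600),interpolation=2)[:,:,::-1])
E
```

```text
time_s: 18.5
tool_pos: [0.4604, -0.2529, 0.2457]
tool_rot: [-179.8, -0.2, 64.0]
force: [0.0, 0.4, 0.2]
grip_width: 0.0869
grasp_force: 0.0
units [0.005 0.066 4.59 ] [-0.04 -0.03 -0.01] dist 0.138
```

View pics/s7.png

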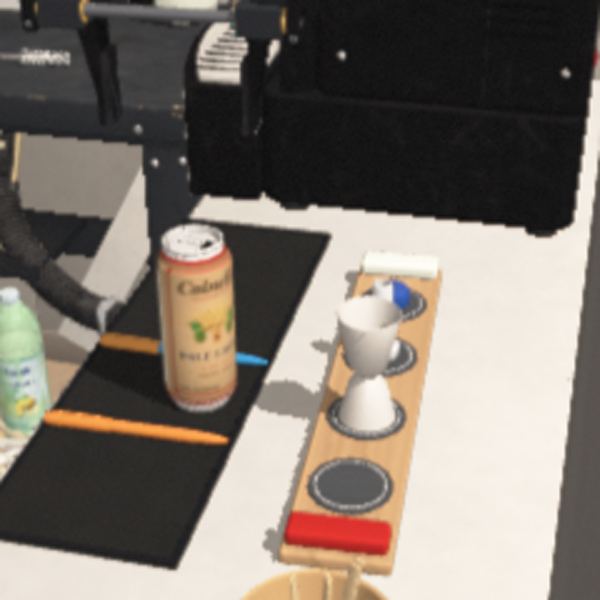

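The jigger stands centred on mark 3 (crop 367,415), and the can at (198,320) is upright and clear. Next, the can.

```bash
python3 -m creep '[87,0,0.03,1.2,0,0,0,87,0,0.03,2.4,0,0,0,87,0,0.03,3.5,0,0,0,87,0,0.03,4.3,0,0,0,87,0,0.03,4.6,0,0,0,87,0,0.03,4.6,0,0,0,70,0,0.03,4.6,0,0,0,55,0,0.03,4.6,0,0,0,45,0,0.03,4.6,0,0,0,45,0,0.03,4.6,0,0,0,45,0,0.03,4.6,0,0,0,45,0,0.03,4.6,0,0,0]' 12
python3 -m creep '[45,0,0,0,0,0,0,45,0,0,0,0,0,0,45,0,0,-1,0,0,0,45,0,0,-2,0,0,0,45,0,0,-3.5,0,0,0,45,0,0,-5,0,0,0,45,0,0,-5.5,0,0,0,45,0,0,-5.5,0,0,0]'; python3 go.py .5345 -.396 .28 64
```

```text
time_s: 19.75
tool_pos: [0.4607, -0.2523, 0.1084]
tool_rot: [-179.8, -0.2, 64.0]
force: [-0.7, 1.0, 1.1]
grip_width: 0.0521
grasp_force: 11.9
time_s: 20.55
tool_pos: [0.4619, -0.2533, 0.2751]
tool_rot: [-180.0, -0.1, 64.0]
force: [0.3, 0.6, -1.0]
grip_width: 0.0521
grasp_force: 11.9
units [-3.213  4.263 -0.172] [-0.   -0.02 -0.  ] dist 0.16
```

```bash
python3 -m creep '[45,-3.2,4.26,0,0,0,0,45,-3.2,4.26,0,0,0,0,45,-3.2,4.26,0,0,0,0,45,-3.2,4.26,0,0,0,0,45,-3.2,4.26,0,0,0,0,45,-3.2,4.26,0,0,0,0,45,-3.2,4.26,0,0,0,0]'
python3 -m creep '[45,0,0,1.5,0,0,0,45,0,0,2.8,0,0,0,45,0,0,4,0,0,0,45,0,0,4.5,0,0,0,45,0,0,4.5,0,0,0,45,0,0,4.5,0,0,0]'
python3 go.py .5345 -.396 .119 64
```

```text
time_s: 21.25
tool_pos: [0.5336, -0.3929, 0.272]
tool_rot: [-179.7, -0.2, 64.1]
force: [0.3, -0.2, -0.6]
grip_width: 0.0528
grasp_force: 11.9
time_s: 21.85
tool_pos: [0.5342, -0.3945, 0.1393]
tool_rot: [-179.9, -0.1, 64.0]
force: [0.2, 0.2, -0.4]
grip_width: 0.0521
grasp_force: 11.9
units [-0.04   0.032  0.675] [-0.01 -0.02  0.  ] dist 0.02
```

```bash
python3 -m creep '[45,-0.04,0.03,0.4,0,0,0,45,-0.04,0.03,0.6,0,0,0,45,-0.04,0.03,0.67,0,0,0,45,-0.04,0.03,0.67,0,0,0,45,-0.04,0.03,0.67,0,0,0,60,-0.04,0.03,0.67,0,0,0,80,-0.04,0.03,0.67,0,0,0,87,-0.04,0.03,0.67,0,0,0,87,-0.04,0.03,0.67,0,0,0,87,-0.04,0.03,-1,0,0,0,87,-0.04,0.03,-3,0,0,0,87,-0.04,0.03,-4.5,0,0,0]';  python3 go.py .41 -.1 .28 64
```

```text
time_s: 23.05
tool_pos: [0.5334, -0.3963, 0.2682]
tool_rot: [-179.7, -0.2, 64.0]
force: [1.3, -0.8, 0.5]
grip_width: 0.0866
grasp_force: 0.0
units [ 7.074 -8.028 -0.325] [-0.05 -0.03 -0.  ] dist 0.321
```

```bash
python3 -m creep '[87,0,-6,-0.5,0,0,0,87,0,-6,-0.5,0,0,0,87,0,-6,-0.5,0,0,0,87,0,-6,-0.5,0,0,0,87,0,-6,-0.5,0,0,0,87,0,-6,-0.5,0,0,0,87,0,-6,-0.5,0,0,0,87,0,-6,-0.5,0,0,0]'
python3 - <<'E'
from cell import env
import cv2,numpy as np
from h import *
c=env.read_camera("top");s=env.read_camera("side")
M=np.array([[.6397,-.1798],[.6047,-.2518],[.5696,-.3237],[.5345,-.3959]])
P=cloud(c).reshape(-1,3)
for m,z in zip(M,(.028,.076,.101,.148)):
    Q=P[(np.hypot(*(P[:,:2]-m).T)<.035)&(abs(P[:,2]-z)<.01)]; print(len(Q),(((Q.max(0)+Q.min(0))/2)-[*m,z]).round(4),np.ptp(Q,0).round(3))
k=np.hstack([cv2.resize(c["color"][110:290,180:420],(400,300)),cv2.resize(s["color"][190:370,270:450],(300,300))]);cv2.imwrite("pics/f.png",k[:,:,::-1])
E
```

```text
time_s: 23.85
tool_pos: [0.3731, -0.3178, 0.2824]
tool_rot: [-179.7, -0.2, 64.0]
force: [-0.3, -0.3, 0.6]
grip_width: 0.0871
grasp_force: 0.0
257 [ 0.0008  0.0036 -0.0026] [0.046 0.048 0.015]
47 [-0.0002  0.0037 -0.0028] [0.015 0.015 0.012]
174 [-0.001  -0.0012 -0.0036] [0.044 0.045 0.013]
728 [-0.0003  0.0001 -0.0032] [0.047 0.047 0.013]
```

View pics/f.png

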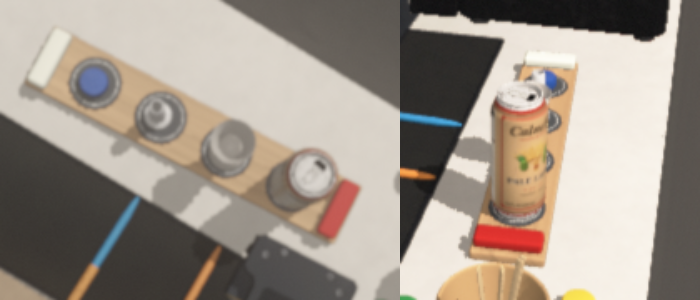

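All four pieces stand centred on their marks: can by the red block (crop 310,175), then jigger, nozzle and cap. The gripper is clear.

```bash
python3 -m creep '[87,0,0,0,0,0,0,87,0,0,0,0,0,0,87,0,0,0,0,0,0]'; python3 -c "
from cell import env
print(env.sign_off())"
```

```text
time_s: 24.25
tool_pos: [0.3722, -0.3177, 0.2826]
tool_rot: [-179.7, -0.2, 64.0]
force: [0.4, 0.6, 0.5]
grip_width: 0.0871
grasp_force: 0.0
the job is handed in; nothing more can be done
None
```

I handed the job in at about 24 s: the can, jigger, nozzle and blue cap stand upright in that order from the red end, each measured within about 4 mm of its mark's centre; no verdict came back.

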